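Reassemble the tortilla press

ROBOT

A 7-joint arm with a two-finger parallel gripper is mounted at the origin on the work surface. World frame = base frame: x ahead of the robot, y to its left, z up, the work surface at z = 0. Lengths are in mm, angles in degrees, forces in N, time in s.
With the tool pointing down it reaches from about 425 to 1025 mm from the base axis. Payload 9.4 kg.
Tool frame: the origin (TCP) lies on the centre line of the jaws, within the pads' length; the fingertips stand 17 mm ahead of it and the grasp point (between the pads) lies 2 mm behind it; z points along the fingers, y is the line along which they close (so a half turn about z gives the same grasp; the last joint's range is limited). The gripper opens to 85 mm and grips with 20 to 120 N. Pads are 22 mm wide; open, the fingers measure 114 mm over their backs; the gripper's body (76 mm by 85 mm) begins 54 mm behind the grasp point. The pads swing forward as they close: fully open they stand 13 mm farther back than shut.
Start: joints at [-80.14, 34.337, -0.143, 91.639, 0.103, 54.024, -4.572], TCP at [178.528, 702.675, 248.275] pointing down, gripper open.
Joint ranges: [-147.43, 147.43], [-19.82, 112.94], [-74.19, 73.91], [6.32, 146.72], [-59.91, 239.91], [6.04, 106.73], [-150.56, 150.56]. Speed limits (degrees/s): [127.2, 127.2, 172.46, 172.46, 180, 180, 180].

INTERFACE

Orientations are given as [roll, pitch, yaw] about the fixed x, y, z axes, in that order (R = Rz(yaw) Ry(pitch) Rx(roll)).
In Python, from rig import status, optics, arm gives the robot as it stands.
- The arm moves only by the shell command python3 -m handwheel 'ROWS' [OPENING]. ROWS is JSON, a list that holds one entry, the list of rows, each a list of 6 numbers: the shift along the world's x, y, z each as a share of 5 cm, from -1 to 1, then the turn, a rotation vector about the world's x, y, z each as a share of 360 degrees, from -1 to 1. In form: [[[dx, dy, dz, rx, ry, rz], ...]]. A call has 1 to 12 rows; each row shifts and turns the commanded pose from where the row before left it; what a row does not reach is not made up. A row lasts 1/8 s, in which the tool goes at most 62.5 mm and 10.7 degrees, less where a joint would pass 70% of its speed; a pose out of reach is approached as far as the arm can. A call with a number of a shift or a turn outside -1 to 1 is refused whole. A call with a gripper value outside its range is refused whole. OPENING is the opening, from -1 (shut) to 1 (fully open), set as the call begins (- or left out, the last holds). The fingers move at their own pace and stop on an object; the grip force is fixed at half the most. Time passes only in rows, so rows that do not move let the fingers close. It gives the time, the measured TCP pose, the force, the opening and the grip force at its end, in the units of the state.
- status.get_state(): the state, without advancing time (a new reading comes with each control period).
- optics.read_camera(name): name is "scene" or "top"; returns a dict with "color" (480x640x3 uint8, red, green, blue), "depth" (480x640 float32, mm along the optical axis (not along the pixel's ray), 0 where there is no reading), "vertical_fov" (degrees; the focal length in pixels is half the picture's height over the tangent of half this angle, whatever the lens; pixels are square), "cx", "cy" (the principal point, pixels), "k1" (the pictures are not rectified: a ray, as slopes to the right and down, at radius r is drawn at 1 + k1 r^2 times it, then the intrinsics apply), "camera_from_world" (4x4, takes a point from world to camera coordinates). Camera axes: x right, y up, looking along -z (the intrinsics and any distortion apply to the point x, -y, -z); pixel columns grow to the right and rows downward; lengths in mm; the calibration is good to about 2 mm. A picture is of the moment at which its call begins.
- arm.job_done(): hands the job in; it is judged then, once.
The state is a dict: "t": time; "qpos": joint angles; "joint_velocities": joint speeds; "effort": joint torques, N m; "tool_pos": TCP position; "tcp_rot": TCP orientation; "wrist_force": force on the tool from outside, world axes, zero at the start; "ft_torque": the same for the moment, N m; "gripper_width": finger opening in mm; "finger_force": force on a finger pad.
Only numpy, scipy, OpenCV 4.12 (cv2) and the standard library are available. Lean on these libraries where they do the work, as an engineer would, in place of code of your own. Each camera call takes 0.05 s, during which the arm holds its last target. There are 200 camera calls.

TASK

Put the tortilla press back together: take the loose aluminium pressing plate off the sloping wooden drying stand and lower it over the two pins of the press base until it lies flush, setting it down gently, not letting it drop. Then swing the press lever down over the plate as far as it goes, and leave everything else on the table where it is.

Things in the scene. Friction and masses are not known exactly. Their poses are not given: they have to be found in the camera images.
- plate: Loose aluminium plate 150 x 150 x 10 mm, 0.6 kg, leaning 32 deg on the stand. Origin: centre of underside; z: upward normal; x: uphill. On its middle a flat-sided handle: 60 mm long (plate x), 14 wide (y), top 46 mm above the underside; grip it across its width. Two 15 mm through holes at x = -58 and +58 mm, y = 0. Either way round fits the pins.
- press: Fixed aluminium press base: slab x -95 to +140 mm, 170 mm wide in y, top face 22 mm above the table. Origin: on the table below the midpoint of the pins; z up, x towards the hinge. Two steel pins, 12 mm diameter, 24 mm tall above the top face (upper 7 mm tapered to 5 mm), at x = -58 and +58 mm, y = 0. Hinge cheeks at x = 100 to 130 mm, 94 mm above the table.
- press_seat (a point): Point on the press base's top face midway between the two pins, 22 mm above the table, axes as the press. The plate's origin belongs here.
- lever (a joint): Angle of the press lever, rad: 0 = fully down at its stop, level along the press's -x, 1 mm above the handle of a flush plate; 1.57 = upright; range 0 to 2.1. Stiff hinge: it stays where it is left. A round bar 195 mm long from the hinge, 16 mm diameter, its outer 75 mm a grip of 20 mm diameter.
- lever_hinge (a point): Point on the lever's hinge axis (the axis runs along the press's y), 115 mm along the press's x from its origin and 77 mm above the table.
- lever_grip (a point): Point on the lever's centre line 165 mm from the hinge, in its grip, 30 mm short of the free end. Moves with the lever; its -x axis points along the lever to the free end.
- rack: Sloping wooden drying stand, fixed, 170 mm deep in x, 150 mm wide in y, 125 mm tall at its high edge (+x), which is turned towards the robot. Origin: on the table below the plate's middle. Two rails and a lip (7 mm above the rails) at the lower edge carry the plate, its underside centre 70 mm above the table; it rises 32 deg along its x.
- jar: Glass jar with a steel screw cap, 76 mm diameter, 130 mm tall, upright. Origin: centre of its underside. Bystander.
- mug: White mug, 80 mm diameter, 85 mm tall. Origin: centre of its underside. Bystander.
- bowl: Terracotta bowl, 120 mm diameter, 50 mm tall. Origin: centre of its underside. Bystander.
- spoon: Wooden spoon 260 mm long, lying along its x. Origin: middle of its underside. Bystander.
- whisk: Steel balloon whisk 270 mm long, 40 mm thick, lying along its x. Origin: on the table below the joint of handle and wires. Bystander.
- pot_big: Lower of two stacked blue enamel pots, 200 mm diameter, 106 mm tall with its lid. Origin: centre of its underside. Bystander.
- pot_small: Upper blue enamel pot with lid, 160 mm diameter, standing on the lower one. Origin: centre of its underside. Bystander.
Not all that is in view belongs to the job. What is shaped like the plate but turquoise is not meant.

How it is judged:
By the outcome, as a careful person would: the job done as asked, in the order asked, and still so for the second after the job is handed in, with the robot touching nothing.
It also fails if it takes over 72 s, if anything falls off the work surface, if the arm or the gripper's body presses on something with over 40 N, if the wrist force passes 120 N, or if a joint passes its speed limit or range.

## Working session

There is one attempt and no reset: what is moved stays moved. The work goes in short steps, Python scripts to look and compute and a shell command to move; the robot and the scene stay as the last step left them, time stands still between calls to the robot, and variables do not carry over. Pictures are saved under pics/ and viewed, at most 10 in all, crops included, and the job is handed in when it is done.

```bash
ls; mkdir -p pics; cat > h.py <<'E'
import numpy as np, cv2
from rig import status, optics
from scipy.spatial.transform import Rotation as R
def cam(n):
    c=optics.read_camera(n); h,w=c["depth"].shape
    f=h/2/np.tan(np.radians(c["vertical_fov"])/2); c["f"]=f
    M=np.linalg.inv(c["camera_from_world"]); c["M"]=M
    v,u=np.mgrid[0:h,0:w].astype(float)
    xd=(u-c["cx"])/f; yd=(v-c["cy"])/f; x,y=xd.copy(),yd.copy()
    for _ in range(20):
        s=1+c["k1"]*(x*x+y*y); x,y=xd/s,yd/s
    d=np.stack([x,-y,-np.ones_like(x)],-1)
    c["ray"]=d@M[:3,:3].T; c["o"]=M[:3,3]
    c["P"]=c["o"]+c["ray"]*c["depth"][...,None]   # world points
    return c
def onplane(c,u,v,z):
    r=c["ray"][int(round(v)),int(round(u))]; return c["o"]+r*(z-c["o"][2])/r[2]
def save(img,name): cv2.imwrite("pics/"+name,img[...,::-1])
E
python3 - <<'E'
from h import *
s=status.get_state(); print({k:np.round(v,2) for k,v in s.items()})
for n in("scene","top"):
    c=cam(n); save(c["color"],n+"0.png"); print(n,c["o"].round(),c["vertical_fov"],c["k1"],c["ray"][240,320].round(2),(c["depth"]>0).mean())
E
```

```text
pics
{'t': np.float64(0.0), 'qpos': array([-80.14,  34.39,  -0.15,  91.68,   0.1 ,  54.03,  -4.57]), 'joint_velocities': array([ 0.07,  0.07, -0.11, -0.01,  0.03,  0.06, -0.01]), 'effort': array([ 0.000e+00, -7.764e+01,  1.570e+00, -2.580e+01,  1.000e-02,
        1.000e-02,  0.000e+00]), 'tool_pos': array([178.42, 702.22, 247.37]), 'tcp_rot': array([-1.7990e+02,  1.0000e-02,  1.6575e+02]), 'wrist_force': array([-0.09,  0.27,  0.04]), 'ft_torque': array([-0.02, -0.01, -0.01]), 'finger_force': np.float64(0.0), 'gripper_width': np.float64(85.27)}
scene [1264. -592. 1398.] 45.72894382465314 -0.14179540156846765 [-0.46  0.41 -0.79] 0.9959895833333333
top [ 191.   78. 1494.] 56.58094360797682 -0.011160220062013422 [ 0.2   0.01 -0.98] 0.996083984375
```

View pics/scene0.png

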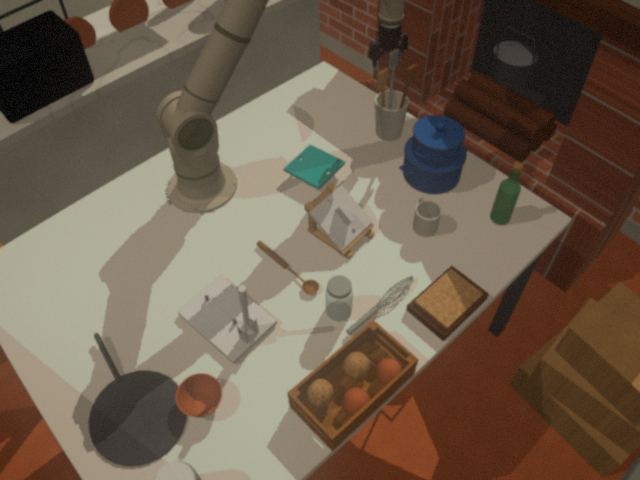

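View pics/top0.png

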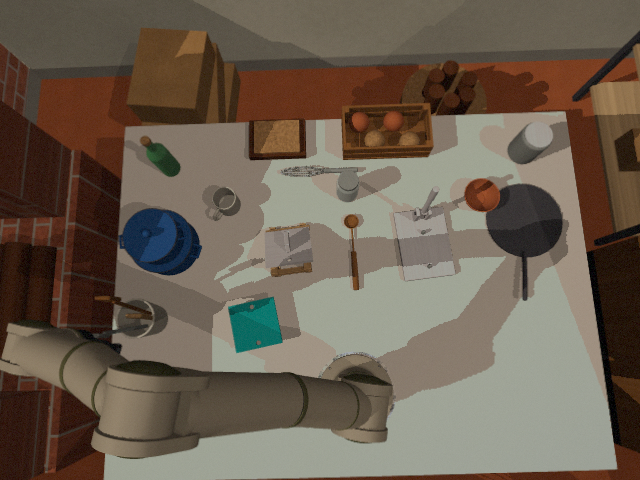

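Scene image: the grey plate lies on the wooden stand at scene (340,215) / top (288,245). The press, with its lever upright, is at scene (228,318) / top (424,243). Things that could be taken for the plate:
- the turquoise plate at scene (315,165) / top (255,325), excluded by the task
- the press slab at scene (228,318)
- the bread board at scene (447,300)

I choose the grey plate on the stand, and check it in a crop together with the measurements.

```bash
cat > meas.py <<'E'
from h import *
T=cam("top"); S=cam("scene")
def box(c,u0,u1,v0,v1): return c["P"][v0:v1,u0:u1].reshape(-1,3)
a=cv2.resize(T["color"][205:295,245:335],(395,395),interpolation=3); b=cv2.resize(T["color"][175:295,375:495],(395,395),interpolation=3)
a2=cv2.resize(S["color"][170:260,295:385],(395,395),interpolation=3); b2=cv2.resize(S["color"][270:370,170:290],(395,395),interpolation=3)
def grey(c):
    hsv=cv2.cvtColor(c["color"],cv2.COLOR_RGB2HSV); return hsv[...,1]<60
for n,c,bp,bs in(("top",T,(258,320,220,280),(388,460,180,285)),("scene",S,(300,378,180,256),(172,282,275,366))):
    u0,u1,v0,v1=bp
    P=c["P"][v0:v1,u0:u1][grey(c)[v0:v1,u0:u1]]
    P=P[(P[:,2]>35)&(P[:,2]<190)]
    rng=np.random.default_rng(0);best=0
    for _ in range(500):
        q=P[rng.choice(len(P),3,False)];nn=np.cross(q[1]-q[0],q[2]-q[0]);nn/=np.linalg.norm(nn)+1e-9
        k=abs((P-q[0])@nn)<3
        if k.sum()>best: best=k.sum();K=k
    q=P[K];m=q.mean(0);nn=np.linalg.svd(q-m)[2][2];nn*=np.sign(nn[2])
    ux=np.array([-nn[0],-nn[1],0]);ux-=nn*(ux@nn);ux/=np.linalg.norm(ux);uy=np.cross(nn,ux)
    r=cv2.minAreaRect(np.c_[(q-m)@ux,(q-m)@uy].astype(np.float32))
    ctr=m+ux*r[0][0]+uy*r[0][1]
    print(n,"plate",len(P),best,"tilt",np.degrees(np.arccos(nn[2])).round(1),"uphill yaw",np.degrees(np.arctan2(ux[1],ux[0])).round(1),"rect",np.round(r[1],1),round(r[2],1),"topctr",ctr.round(1),"origin",(ctr-10*nn).round(1))
    d=(P-m)@nn; hh=P[(d>15)&(d<60)]; t=P[(d>31)&(d<40)]
    print("  handle",len(hh),hh.mean(0).round(1),"top",len(t),t.mean(0).round(1), "d99",np.percentile(d,99).round(1),"in plane rel ctr",((t-ctr)@ux).mean().round(1),((t-ctr)@uy).mean().round(1))
    u0,u1,v0,v1=bs
    P=c["P"][v0:v1,u0:u1].reshape(-1,3)
    s=P[(P[:,2]>14)&(P[:,2]<30)];r=cv2.minAreaRect(s[:,:2].astype(np.float32))
    print("  slab",len(s),np.median(s[:,2]).round(1),np.round(r[0],1),np.round(r[1],1),round(r[2],1))
    e=P[(P[:,2]>33)&(P[:,2]<60)]
    import scipy.cluster.hierarchy as H
    l=H.fcluster(H.linkage(e[:,:2]),12,'distance')
    for i in set(l): print("   pins?",(l==i).sum(),e[l==i].mean(0).round(1),e[l==i].max(0).round(1))
    hi=P[P[:,2]>100]; print("  lever",len(hi),[hi[(hi[:,2]>z)&(hi[:,2]<=z+25)].mean(0).round(1) for z in range(100,290,25) if ((hi[:,2]>z)&(hi[:,2]<=z+25)).sum()])
save(np.vstack([np.hstack([a,b]),np.hstack([a2,b2])])[:,:],"crop_tmp.png")
save(cv2.resize(np.vstack([np.hstack([a,b]),np.hstack([a2,b2])]),(600,600)),"crop1.png")
E
python3 meas.py
```

```text
top plate 1632 1182 tilt 32.1 uphill yaw -173.4 rect [150.  153.9] 89.6 topctr [471.1 202.1  80.1] origin [465.8 201.5  71.6]
  handle 85 [482.5 202.6 110.7] top 60 [488.7 203.8 110.6] d99 36.7 in plane rel ctr 1.2 0.3
  slab 3239 23.0 [ 477.6 -251.1] [236.5 171.8] 5.7
   pins? 12 [ 512.6 -248.3   42.3] [ 521.  -242.5   51.2]
   pins? 14 [ 559.9 -258.3   45. ] [ 568.6 -254.6   59.5]
   pins? 21 [ 562.9 -218.8   46.9] [ 580.6 -214.9   60. ]
   pins? 14 [ 396.9 -259.3   41.8] [ 405.8 -254.6   49.7]
   pins? 1 [ 449.8 -260.    33.8] [ 449.8 -260.    33.8]
   pins? 1 [ 448.5 -200.4   33.2] [ 448.5 -200.4   33.2]
  lever 202 [array([ 567.6, -237.7,  109.8]), array([ 568.5, -238.3,  136.9]), array([ 570.8, -239. ,  164.3]), array([ 572.7, -237.5,  186.6]), array([ 574.4, -235.9,  213.3]), array([ 575.2, -237.3,  237.6]), array([ 582. , -238.4,  267.4]), array([ 581.7, -240.3,  277. ])]
scene plate 2137 1098 tilt 32.7 uphill yaw -174.6 rect [150.6 156.1] 1.0 topctr [473.  205.3  77.8] origin [467.6 204.8  69.4]
  handle 146 [488.5 204.3 105.7] top 75 [490.7 206.2 108.5] d99 38.8 in plane rel ctr 1.6 0.7
  slab 3773 21.3 [ 478.9 -245.5] [238.7 176.4] 5.7
   pins? 14 [ 401.6 -256.5   41.3] [ 407.4 -251.7   49. ]
   pins? 18 [ 517.8 -245.    41. ] [ 521.9 -239.    46.7]
   pins? 37 [ 578.7 -222.4   46.5] [ 584.9 -212.8   58.9]
   pins? 42 [ 579.3 -261.    46. ] [ 590.7 -252.6   59.5]
   pins? 1 [ 496.7 -177.9   33.2] [ 496.7 -177.9   33.2]
  lever 309 [array([ 577.4, -242.1,  112.5]), array([ 578.5, -241.9,  135.8]), array([ 580.8, -241.6,  162.6]), array([ 584.6, -241.4,  186.5]), array([ 586.3, -241.5,  212. ]), array([ 588.4, -241.2,  238.3]), array([ 587.8, -239.2,  265.4]), array([ 581.4, -240.8,  275.9])]
```

View pics/crop1.png

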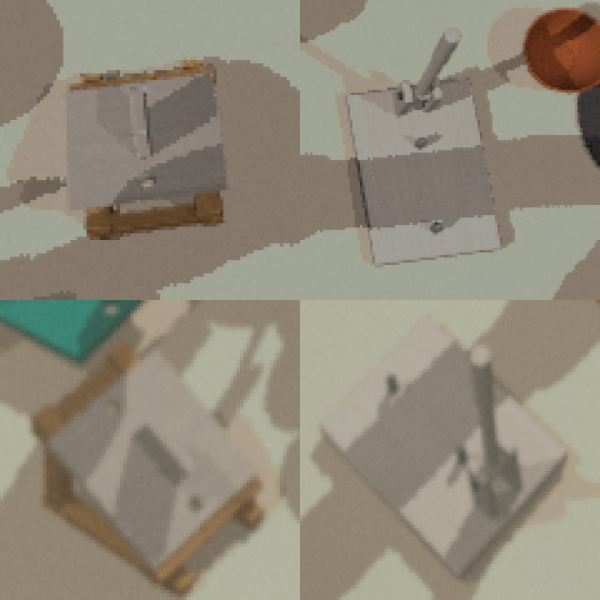

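Crop: the grey plate with its handle and two holes lies on the wooden stand. The bare press has two pins and its lever just past upright, with the hinge on the far side (+x). Both measurements agree with the given sizes: the plate is 150 mm square tilted 32°, and the slab is 236x172 mm at z≈22. I'll rise first, then move across and turn.

```bash
python3 -m handwheel '[[[0,0,0.8,0,0,0],[0,0,1,0,0,0],[0.7,-0.98,0.2,0,0,0.0056],[0.7,-0.98,0,0,0,0.0056],[0.7,-0.98,0,0,0,0.0056],[0.7,-0.98,0,0,0,0.0056],[0.7,-0.98,0,0,0,0.0056],[0.7,-0.98,0,0,0,0.0056],[0.7,-0.98,0,0,0,0.0056],[0.7,-0.98,0,0,0,0.0056],[0.7,-0.98,0,0,0,0.0056],[0.7,-0.98,0,0,0,0.0056]]]' 1
cat > togo.py <<'E'
from h import *
import sys
# target: x y z plateyaw tilt -> tool R = Rz(yaw)Ry(-tilt)Rx(180)
def togo(x,y,z,yaw,tilt):
    s=status.get_state(); Rt=R.from_euler('ZYX',[yaw,-tilt,180],degrees=True)
    Rc=R.from_euler('xyz',s["tcp_rot"],degrees=True)
    rv=np.degrees((Rt*Rc.inv()).as_rotvec()); d=np.array([x,y,z])-s["tool_pos"]
    print("t",round(float(s["t"]),2),"pos",np.round(s["tool_pos"],1),"rot",np.round(s["tcp_rot"],1),"q",np.round(s["qpos"]),"F",np.round(s["wrist_force"],1),"M",np.round(s["ft_torque"],2),"w",np.round(s["gripper_width"],1),"ff",np.round(s["finger_force"],1))
    print(" d mm",d.round(1),"shares",(d/50).round(3)," rot",rv.round(1),"shares",(rv/360).round(4))
if __name__=="__main__": togo(*map(float,sys.argv[1:]))
E
python3 togo.py 532 210.1 174.4 -174 32.3
```

```text
t: 1.7
tool_pos: [529.4, 211.0, 348.4]
tcp_rot: [180.0, 0.0, -174.0]
wrist_force: [0.2, 0.9, -0.3]
gripper_width: 85.1
finger_force: 0.0
t 1.7 pos [529.4 211.  348.4] rot [ 180.    0. -174.] q [-30.  18.   4. 106.  -1.  57.  70.] F [ 0.2  0.9 -0.3] M [ 0.06 -0.1   0.  ] w 85.1 ff 0.0
 d mm [   2.6   -0.9 -174. ] shares [ 0.052 -0.017 -3.48 ]  rot [-3.4 32.1  0. ] shares [-0.0094  0.0893  0.0001]
```

```bash
python3 -m handwheel '[[[0.05,0,0,-0.0024,0.0223,0],[0,0,0,-0.0024,0.0223,0],[0,0,-0.2,-0.0023,0.0223,0],[0,0,-0.4,-0.0023,0.0224,0],[0,0,-0.5,0,0,0],[0,0,-0.6,0,0,0],[0,0,-0.6,0,0,0],[0,0,-0.6,0,0,0],[0,0,-0.4,0,0,0],[0,0,-0.18,0,0,0],[0,0,0,0,0,0]]]'
python3 togo.py 484.2 205 98.4 -174 32.3
python3 - <<'E'
from h import *
T=cam("top");S=cam("scene")
save(np.hstack([cv2.resize(S["color"][130:270,280:400],(400,466)),cv2.resize(T["color"][190:310,240:343],(400,466))]),"c2.png")
E
```

```text
t: 3.08
tool_pos: [531.1, 212.7, 174.2]
tcp_rot: [-179.9, -32.3, -174.1]
wrist_force: [-0.0, 0.1, 0.3]
gripper_width: 85.6
finger_force: 0.0
t 3.08 pos [531.1 212.7 174.2] rot [-179.9  -32.3 -174.1] q [-24.  42.   2.  96. -10.  74.  79.] F [-0.   0.1  0.3] M [ 0.13 -0.53  0.05] w 85.6 ff 0.0
 d mm [-46.9  -7.7 -75.8] shares [-0.937 -0.154 -1.516]  rot [ 0.1 -0.   0.1] shares [ 0.0002 -0.0001  0.0002]
```

View pics/c2.png

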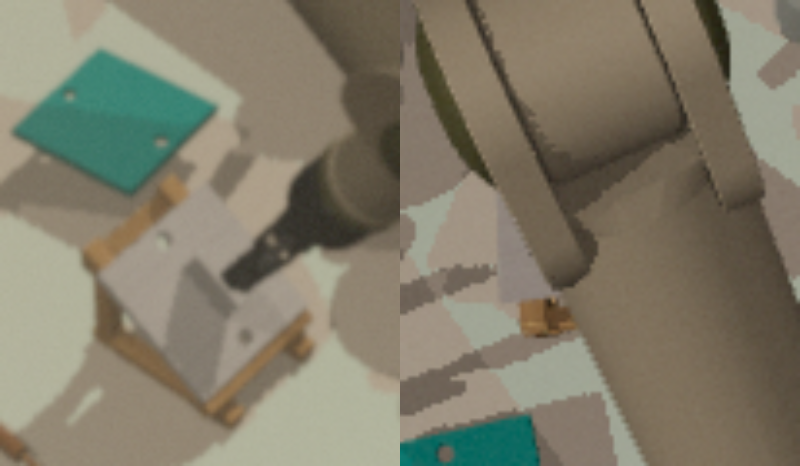

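The scene view (left) shows the gripper tilted along the plate's normal and above the handle, at crop (240,280). The arm covers the top view. I'll slide down the normal and close.

```bash
python3 -m handwheel '[[[-0.1,-0.016,-0.16,0,0,0],[-0.13,-0.02,-0.21,0,0,0],[-0.13,-0.02,-0.21,0,0,0],[-0.13,-0.02,-0.21,0,0,0],[-0.13,-0.02,-0.21,0,0,0],[-0.1,-0.018,-0.17,0,0,0],[-0.08,-0.015,-0.13,0,0,0],[-0.07,-0.013,-0.11,0,0,0],[-0.067,-0.012,-0.106,0,0,0],[0,0,0,0,0,0]]]' 1
python3 togo.py 484.2 205 98.4 -174 32.3
```

```text
t: 4.42
tool_pos: [483.9, 204.9, 98.2]
tcp_rot: [-179.9, -32.4, -174.1]
wrist_force: [0.7, -0.8, -0.1]
gripper_width: 85.4
finger_force: 0.0
t 4.42 pos [483.9 204.9  98.2] rot [-179.9  -32.4 -174.1] q [-24.  45.   1. 104. -11.  62.  80.] F [ 0.7 -0.8 -0.1] M [ 0.05 -0.55 -0.03] w 85.4 ff 0.0
 d mm [0.3 0.1 0.2] shares [0.006 0.002 0.003]  rot [ 0.1 -0.   0.1] shares [ 0.0002 -0.0001  0.0002]
```

```bash
python3 -m handwheel '[[[0,0,0,0,0,0],[0,0,0,0,0,0],[0,0,0,0,0,0],[0,0,0,0,0,0],[0,0,0,0,0,0],[0,0,0,0,0,0],[0,0,0,0,0,0],[0,0,0,0,0,0]]]' -1
python3 togo.py 484.2 205 98.4 -174 32.3
```

```text
t: 5.42
tool_pos: [484.8, 204.9, 98.5]
tcp_rot: [-179.9, -32.3, -174.1]
wrist_force: [5.4, -0.4, 0.3]
gripper_width: 13.0
finger_force: 59.6
t 5.42 pos [484.8 204.9  98.5] rot [-179.9  -32.3 -174.1] q [-24.  45.   1. 104. -11.  62.  80.] F [ 5.4 -0.4  0.3] M [-0.1  -1.27  0.24] w 13.0 ff 59.6
 d mm [-0.6  0.1 -0.1] shares [-0.011  0.002 -0.002]  rot [0.1 0.1 0.1] shares [0.0001 0.0001 0.0002]
```

```bash
python3 -m handwheel '[[[0.03,0.003,0.05,0,0,0],[0.05,0.005,0.08,0,0,0],[0.08,0.008,0.13,0,0,0],[0.1,0.011,0.17,0,0,0],[0.1,0.011,0.17,0,0,0],[0.1,0.011,0.3,0,0,0],[0.05,0,0.5,0,0,0],[0,0,0.6,0,0,0],[0,0,0.6,0,0,0],[0,0,0.5,0,0,0],[0,0,0.3,0,0,0],[0,0,0,0,0,0]]]'
python3 togo.py 484.2 205 280 -174.4 0
```

```text
t: 6.92
tool_pos: [510.0, 207.5, 269.5]
tcp_rot: [-180.0, -32.2, -174.1]
wrist_force: [0.0, 0.3, -6.7]
gripper_width: 13.2
finger_force: 58.7
t 6.92 pos [510.  207.5 269.5] rot [-180.   -32.2 -174.1] q [-24.  35.   2.  95. -10.  81.  78.] F [ 0.   0.3 -6.7] M [ 0.18 -1.41  0.01] w 13.2 ff 58.7
 d mm [-25.8  -2.5  10.5] shares [-0.516 -0.049  0.211]  rot [  3.3 -32.   -0.3] shares [ 0.0091 -0.089  -0.0009]
```

```bash
python3 -m handwheel '[[[0,0,0.2,0.0023,-0.0222,0],[0,0,0.2,0.0023,-0.0222,0],[0,0,0.2,0.0023,-0.0223,0],[0,0,0,0.0023,-0.0223,-0.0009],[0,0,0,0,0,0]]]'
python3 togo.py 456.5 -251.4 280 -174.4 0
python3 - <<'E'
from h import *
T=cam("top");S=cam("scene")
a=cv2.resize(T["color"][195:285,388:460],(400,500),interpolation=cv2.INTER_CUBIC)
b=cv2.resize(S["color"][275:365,174:282],(400,333),interpolation=cv2.INTER_CUBIC)
b=cv2.copyMakeBorder(b,0,167,0,0,0)
im=np.hstack([a,b]).astype(float); save(np.clip(im*1.3,0,255).astype(np.uint8),"c3.png")
E
```

```text
t: 7.55
tool_pos: [506.8, 207.0, 298.2]
tcp_rot: [-179.9, -0.3, -174.3]
wrist_force: [-0.1, -0.0, -6.2]
gripper_width: 13.2
finger_force: 59.1
t 7.55 pos [506.8 207.  298.2] rot [-179.9   -0.3 -174.3] q [-31.  19.   4. 112.  -2.  50.  70.] F [-0.1 -0.  -6.2] M [ 0.02  0.02 -0.06] w 13.2 ff 59.1
 d mm [ -50.3 -458.4  -18.2] shares [-1.005 -9.168 -0.363]  rot [ 0.1 -0.3 -0.1] shares [ 0.0003 -0.0008 -0.0002]
```

View pics/c3.png

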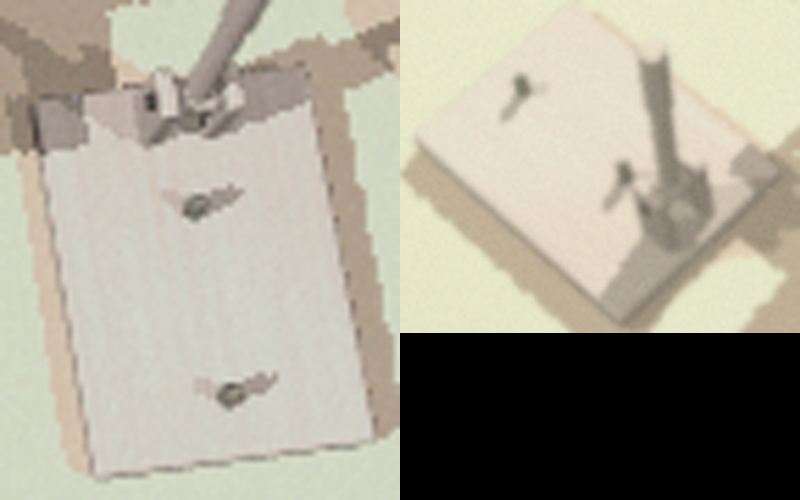

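Crop: in top, the pins are at about (423.0,231.8) and (429.1,266.0). In scene, their middles are at about (206.4,298.3) and (234.2,321.8), and the slab corners are clear. I cast these as rays.

```bash
cat > pins.py <<'E'
from h import *
from scipy.ndimage import map_coordinates as mc
T=cam("top");S=cam("scene")
def ray(c,u,v): return np.array([mc(c["ray"][...,i],[[v],[u]],order=1)[0] for i in range(3)])
def pl(c,u,v,z): r=ray(c,u,v); return c["o"]+r*(z-c["o"][2])/r[2]
def tri(a,b):
    A=[];B=[]
    for c,(u,v) in((T,a),(S,b)):
        r=ray(c,u,v);r/=np.linalg.norm(r);Q=np.eye(3)-np.outer(r,r);A.append(Q);B.append(Q@c["o"])
    x=np.linalg.lstsq(np.vstack(A),np.hstack(B),rcond=None)[0]
    return x,[np.linalg.norm(Q@x-q) for Q,q in zip(A,B)]
for a,b in(((422.96,231.8),(234.2,321.8)),((429.1,265.95),(206.4,298.3))):
    print("T",pl(T,*a,34).round(1),"S",pl(S,*b,34).round(1),"tri",*[np.round(k,1) for k in tri(a,b)])
ct=[(388+u/5.556-.5,195+v/5.556-.5) for u,v in((37,97),(305,68),(372,437),(95,475))]
cs=[(174+(u-400)/3.704-.5,275+v/3.7-.5) for u,v in((778,170),(620,318),(415,138),(572,5))]
for n,c,k in(("T",T,ct),("S",S,cs)):
    p=np.array([pl(c,*q,22)[:2] for q in k]); 
    yaw=np.degrees(np.arctan2(*((p[0]+p[1]-p[2]-p[3])[::-1])))
    print(n,p.round(0).tolist(),"ctr",p.mean(0).round(1),"yaw",yaw.round(2),"org",(p.mean(0)-22.5*np.array([np.cos(np.radians(yaw)),np.sin(np.radians(yaw))])).round(1))
E
python3 pins.py
```

```text
T [ 512.  -247.9   34. ] S [ 516.9 -246.2   34. ] tri [ 513.8 -246.9   30.5] [2. 2.]
T [ 396.4 -259.5   34. ] S [ 402.  -257.9   34. ] tri [ 398.  -258.6   29.8] [2.1 2.1]
T [[587.0, -158.0], [600.0, -323.0], [371.0, -344.0], [354.0, -178.0]] ctr [ 478.  -250.8] yaw 5.07 org [ 455.6 -252.8]
S [[585.0, -156.0], [602.0, -318.0], [375.0, -343.0], [358.0, -179.0]] ctr [ 480. -249.] yaw 6.01 org [ 457.6 -251.3]
```

```bash
python3 -m handwheel '[[[-0.05,-0.45,0,0,0,0],[-0.1,-0.9,0,0,0,0],[-0.1,-0.9,0,0,0,0],[-0.1,-0.9,0,0,0,0],[-0.1,-0.9,0,0,0,0],[-0.1,-0.9,0,0,0,0],[-0.1,-0.9,0,0,0,0],[-0.1,-0.9,0,0,0,0],[-0.1,-0.9,0,0,0,0],[-0.1,-0.9,0,0,0,0],[-0.06,-0.45,0,0,0,0],[0,-0.18,0,0,0,0]]]'
python3 -m handwheel '[[[0,0,-0.3,0,0,0],[0,0,-0.6,0,0,0],[0,0,-0.7,0,0,0],[0,0,-0.7,0,0,0],[0,0,-0.5,0,0,0],[0,0,-0.3,0,0,0],[0,0,-0.2,0,0,0],[0,0,0,0,0,0],[0,0,0,0,0,0]]]'
python3 togo.py 456.4 -252.4 119 -174.4 0
python3 - <<'E'
from h import *
T=cam("top");S=cam("scene")
a=cv2.resize(T["color"][175:295,380:476],(400,500),interpolation=cv2.INTER_CUBIC)
b=cv2.resize(S["color"][245:380,164:272],(400,500),interpolation=cv2.INTER_CUBIC)
save(np.clip(np.hstack([a,b])*1.3,0,255).astype(np.uint8),"c4.png")
E
```

```text
t: 9.25
tool_pos: [458.2, -253.9, 298.0]
tcp_rot: [-180.0, -0.2, -174.6]
wrist_force: [1.2, 0.3, -6.2]
gripper_width: 13.1
finger_force: 59.5
t: 10.38
tool_pos: [459.6, -251.7, 134.1]
tcp_rot: [-179.9, -0.1, -174.4]
wrist_force: [0.4, -0.1, -6.5]
gripper_width: 13.5
finger_force: 59.3
t 10.38 pos [ 459.6 -251.7  134.1] rot [-1.799e+02 -1.000e-01 -1.744e+02] q [ 16.  31.   9. 124. -10.  26. 129.] F [ 0.4 -0.1 -6.5] M [-0.03 -0.01  0.02] w 13.5 ff 59.3
 d mm [ -3.2  -0.7 -15.1] shares [-0.064 -0.013 -0.302]  rot [ 0.1 -0.   0. ] shares [ 0.0002 -0.0001  0.0001]
```

View pics/c4.png

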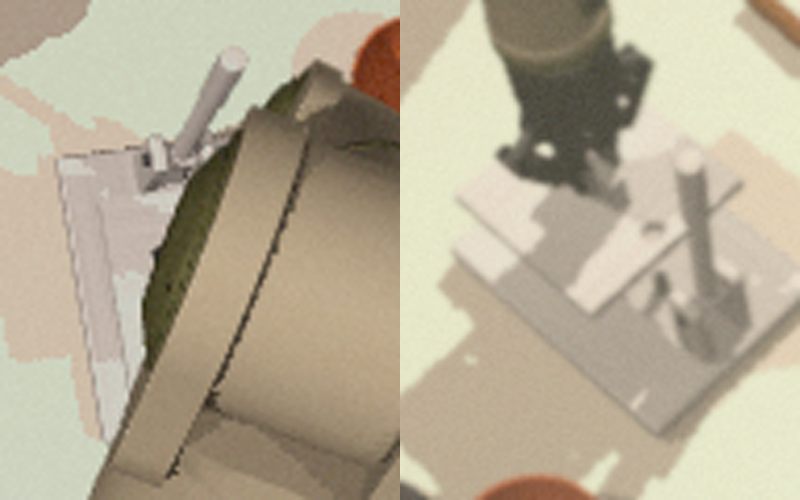

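The scene view shows the plate level above the press, with its hinge-side hole at crop (653,229) and corners at (455,195), (590,304) and (743,183). I now find the plate's pose in the hand with the scene camera, so its bias cancels against the pins measured by the same camera.

```bash
cat > inhand.py <<'E'
from pins import *
s=status.get_state(); tp=s["tool_pos"]; 
f=lambda u,v:(164+(u-400)/3.704-.5,245+v/3.704-.5)
P=S["P"][295:330,195:235].reshape(-1,3)
for z in(111,):
    L,B,Rr,h=[pl(S,*f(*q),z) for q in((455,195),(590,304),(743,183),(653,229))]
    print("sides",np.linalg.norm(L-B).round(1),np.linalg.norm(B-Rr).round(1),"yaw LB",np.degrees(np.arctan2(*(B-L)[:2][::-1])).round(1),"ctr from diag",((L+Rr)/2).round(1),"hole",h.round(1))
    u=np.array([np.cos(np.radians(5.6)),np.sin(np.radians(5.6)),0]); print("ctr from hole",(h-58*u).round(1),"TCP",tp.round(1))
pp=S["P"]; m=(pp[...,2]>100)&(pp[...,2]<122)&(abs(pp[...,0]-460)<90)&(abs(pp[...,1]+252)<90)
hsv=cv2.cvtColor(S["color"],cv2.COLOR_RGB2HSV); m&=hsv[...,2]>95
q=pp[m]; print("depth z med",np.median(q[:,2]).round(1),len(q))
A=np.c_[q[:,:2],np.ones(len(q))]; k=np.abs(q[:,2]-np.median(q[:,2]))<6
print("plane slopes deg",np.degrees(np.linalg.lstsq(A[k],q[k,2],rcond=None)[0][:2]).round(2))
E
python3 inhand.py | tail -5
```

```text
S [[585.0, -156.0], [602.0, -318.0], [375.0, -343.0], [358.0, -179.0]] ctr [ 480. -249.] yaw 6.01 org [ 457.6 -251.3]
sides 141.7 142.1 yaw LB 7.8 ctr from diag [ 463.3 -250.3  111. ] hole [ 517.4 -241.6  111. ]
ctr from hole [ 459.6 -247.2  111. ] TCP [ 459.5 -251.7  134.1]
depth z med 109.1 1781
plane slopes deg [0.18 0.42]
```

```bash
cat > edges.py <<'E'
from h import *
S=cam("scene"); s=status.get_state(); tp=s["tool_pos"]
def edges(zt,yaw=5.6):
    pp=S["P"]; m=(abs(pp[...,2]-zt+1.0)<4.5)&(np.hypot(pp[...,0]-tp[0],pp[...,1]-tp[1])<125)
    m=cv2.morphologyEx(m.astype(np.uint8),cv2.MORPH_OPEN,np.ones((3,3)))
    r=S["ray"]; Q=S["o"]+r*((zt-S["o"][2])/r[...,2])[...,None]
    q=Q[m>0][:,:2]-tp[:2]; a=np.radians(yaw); q=q@np.array([[np.cos(a),-np.sin(a)],[np.sin(a),np.cos(a)]])
    out=[]
    for ax in(0,1):   # ax0: +x edge vs y ; ax1: -y edge vs x
        o=1-ax; E=[]
        for b in np.arange(-60,60,5):
            k=q[(q[:,o]>=b)&(q[:,o]<b+5)]
            if len(k)>4: E.append((b+2.5,k[:,0].max() if ax==0 else k[:,1].min()))
        E=np.array(E); k=np.abs(E[:,1]-np.median(E[:,1]))<6
        p=np.polyfit(E[k,0],E[k,1],1); print("edge","+x" if ax==0 else "-y","at 0:",p[1].round(1),"slope deg",np.degrees(p[0]).round(1),"n",k.sum(),E[:,1].round(0))
edges(tp[2]-33+10)
E
python3 edges.py
```

```text
edge +x at 0: 77.2 slope deg -0.6 n 15 [77. 77. 81. 80. 78. 73. 77. 81. 77. 72. 78. 78. 76. 54. 49. 64. 68. 63.
 52. 50. 36. 32. 76. 78.]
edge -y at 0: -70.7 slope deg -0.2 n 20 [-66. -70. -72. -71. -75. -73. -64. -58. -65. -69. -73. -71. -73. -73.
 -70. -55. -59. -69. -71. -67. -72. -74. -70. -71.]
```

Yaw agrees to within about 0.5°. The offset estimates, (-3,-0.7) from the tool pose and (-1.5,-4) from the camera, differ by less than the hole-to-tip capture of ±5 mm. I'll split the difference, lower to just above the tips, then feel downwards.

```bash
python3 -m handwheel '[[[-0.046,-0.046,-0.1,0,0,0],[0,0,-0.2,0,0,0],[0,0,-0.2,0,0,0],[0,0,-0.2,0,0,0],[0,0,-0.15,0,0,0],[0,0,-0.1,0,0,0],[0,0,-0.05,0,0,0],[0,0,0,0,0,0],[0,0,0,0,0,0]]]'
python3 togo.py 456.4 -252.4 78 -174.4 0; python3 edges.py
python3 - <<'E'
from h import *
S=cam("scene")
save(np.clip(cv2.resize(S["color"][255:365,164:284],(800,733),interpolation=cv2.INTER_CUBIC)[:600]*1.3,0,255).astype(np.uint8),"c5.png")
E
```

```text
t: 11.75
tool_pos: [457.0, -254.0, 83.7]
tcp_rot: [-179.9, -0.1, -174.4]
wrist_force: [-0.0, -0.2, -6.1]
gripper_width: 13.3
finger_force: 59.6
t 11.75 pos [ 457.  -254.    83.7] rot [-1.799e+02 -1.000e-01 -1.744e+02] q [ 18.  36.   7. 126. -12.  19. 130.] F [-0.  -0.2 -6.1] M [-0.05  0.   -0.01] w 13.3 ff 59.6
 d mm [-0.6  1.6 -5.7] shares [-0.012  0.031 -0.114]  rot [ 0.1 -0.1  0. ] shares [ 0.0002 -0.0002  0.0001]
edge +x at 0: 72.4 slope deg -2.2 n 15 [75. 75. 77. 74. 70. 74. 71. 73. 64. 70. 76. 78. 74. 73. 75. 71. 68. 61.
 57. 45. 43. 29.  4.]
edge -y at 0: -67.8 slope deg 0.2 n 14 [-72. -74. -70. -66. -53. -42. -46. -48. -62. -64. -61. -57. -65. -69.
 -72. -72. -72. -70. -73. -73. -69. -41. -62.]
```

View pics/c5.png

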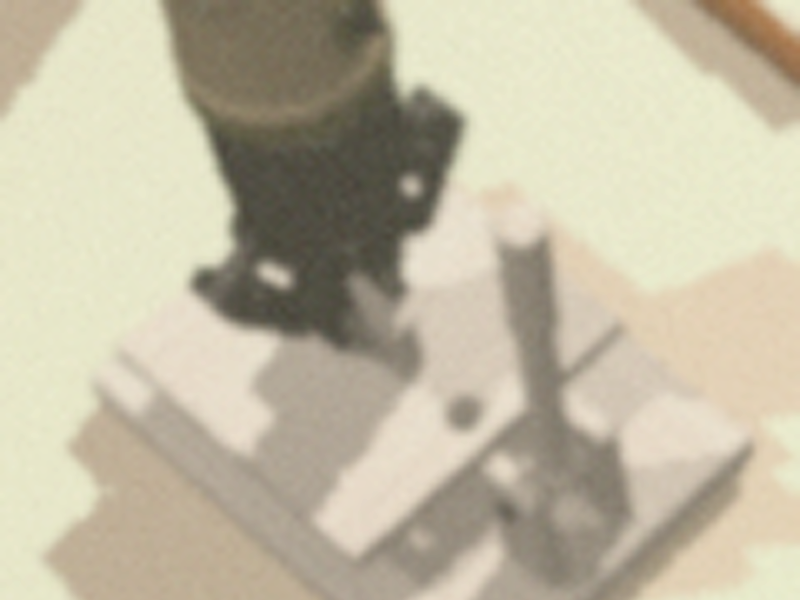

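The scene crop shows the plate hovering just above the pins, with its hinge-side hole at crop (464,411) now filled by something dark, the pin below. I lower slowly and watch the forces.

```bash
python3 -m handwheel '[[[0,0,-0.04,0,0,0],[0,0,-0.04,0,0,0],[0,0,-0.04,0,0,0],[0,0,-0.02,0,0,0],[0,0,-0.02,0,0,0],[0,0,0,0,0,0],[0,0,0,0,0,0]]]'
python3 togo.py 456.4 -252.4 55 -174.4 0
```

```text
t: 12.72
tool_pos: [456.9, -253.9, 75.5]
tcp_rot: [-180.0, -0.1, -174.4]
wrist_force: [0.1, 0.3, -6.1]
gripper_width: 13.3
finger_force: 59.6
t 12.72 pos [ 456.9 -253.9   75.5] rot [-1.800e+02 -1.000e-01 -1.744e+02] q [ 18.  36.   6. 126. -12.  18. 130.] F [ 0.1  0.3 -6.1] M [ 0.    0.04 -0.01] w 13.3 ff 59.6
 d mm [ -0.5   1.5 -20.5] shares [-0.009  0.03  -0.41 ]  rot [ 0.  -0.1  0. ] shares [ 0.0001 -0.0003  0.0001]
```

```bash
python3 -m handwheel '[[[0,0,-0.03,0,0,0],[0,0,-0.03,0,0,0],[0,0,-0.03,0,0,0],[0,0,-0.03,0,0,0],[0,0,0,0,0,0],[0,0,0,0,0,0]]]'
python3 togo.py 456.4 -252.4 55 -174.4 0
```

```text
t: 13.48
tool_pos: [456.4, -253.6, 69.3]
tcp_rot: [-180.0, -0.2, -174.4]
wrist_force: [-3.4, 1.7, -7.7]
gripper_width: 13.2
finger_force: 59.4
t 13.47 pos [ 456.4 -253.6   69.3] rot [-180.    -0.2 -174.4] q [ 19.  37.   6. 126. -12.  17. 130.] F [-3.4  1.7 -7.7] M [0.41 0.79 0.06] w 13.2 ff 59.4
 d mm [  0.    1.2 -14.3] shares [ 0.     0.024 -0.285]  rot [ 0.  -0.2  0. ] shares [ 0.     -0.0005  0.    ]
```

```bash
python3 -m handwheel '[[[-0.02,0.012,0,0,0,0],[0,0,0,0,0,0],[0,0,-0.02,0,0,0],[0,0,-0.02,0,0,0],[0,0,0,0,0,0],[0,0,0,0,0,0]]]'
python3 togo.py 456.4 -252.4 55 -174.4 0
```

```text
t: 14.22
tool_pos: [456.2, -253.4, 67.5]
tcp_rot: [-179.9, -0.1, -174.4]
wrist_force: [-0.9, 0.3, -6.2]
gripper_width: 13.1
finger_force: 59.5
t 14.22 pos [ 456.2 -253.4   67.5] rot [-1.799e+02 -1.000e-01 -1.744e+02] q [ 19.  37.   6. 126. -12.  17. 130.] F [-0.9  0.3 -6.2] M [0.15 0.1  0.  ] w 13.1 ff 59.5
 d mm [  0.2   1.  -12.5] shares [ 0.005  0.02  -0.25 ]  rot [ 0.1 -0.1  0. ] shares [ 0.0002 -0.0002  0.0001]
```

Nearly free; continue down.

```bash
python3 -m handwheel '[[[-0.008,0.004,-0.03,0,0,0],[0,0,-0.03,0,0,0],[0,0,-0.03,0,0,0],[0,0,-0.03,0,0,0],[0,0,0,0,0,0],[0,0,0,0,0,0]]]'
python3 togo.py 456.4 -252.4 55 -174.4 0
```

```text
t: 14.98
tool_pos: [455.5, -253.1, 61.5]
tcp_rot: [-180.0, -0.1, -174.4]
wrist_force: [0.4, -0.2, -7.3]
gripper_width: 13.2
finger_force: 59.5
t 14.97 pos [ 455.5 -253.1   61.5] rot [-1.800e+02 -1.000e-01 -1.744e+02] q [ 19.  38.   6. 126. -12.  16. 130.] F [ 0.4 -0.2 -7.3] M [-0.07 -0.03  0.03] w 13.2 ff 59.5
 d mm [ 0.9  0.7 -6.5] shares [ 0.018  0.014 -0.129]  rot [ 0.1 -0.1  0. ] shares [ 0.0001 -0.0003  0.0001]
```

```bash
python3 -m handwheel '[[[0,0,-0.03,0,0,0],[0,0,-0.03,0,0,0],[0,0,-0.02,0,0,0],[0,0,0,0,0,0],[0,0,0,0,0,0]]]'
python3 togo.py 456.4 -252.4 55 -174.4 0
```

```text
t: 15.6
tool_pos: [455.5, -253.1, 57.5]
tcp_rot: [-180.0, -0.1, -174.4]
wrist_force: [0.1, -0.9, -7.5]
gripper_width: 12.9
finger_force: 59.5
t 15.6 pos [ 455.5 -253.1   57.5] rot [-1.800e+02 -1.000e-01 -1.744e+02] q [ 19.  38.   5. 126. -12.  16. 131.] F [ 0.1 -0.9 -7.5] M [ 0.02 -0.   -0.04] w 12.9 ff 59.5
 d mm [ 0.9  0.7 -2.5] shares [ 0.018  0.014 -0.05 ]  rot [ 0.  -0.1  0. ] shares [ 0.0001 -0.0003  0.0001]
```

```bash
python3 -m handwheel '[[[0,0,-0.02,0,0,0],[0,0,-0.02,0,0,0],[0,0,0,0,0,0],[0,0,0,0,0,0]]]'; python3 -m handwheel '[[[0,0,-0.02,0,0,0],[0,0,-0.02,0,0,0],[0,0,0,0,0,0],[0,0,0,0,0,0]]]'
```

```text
t: 16.1
tool_pos: [455.7, -253.1, 56.2]
tcp_rot: [-179.9, -0.1, -174.4]
wrist_force: [-1.0, 0.2, 5.9]
gripper_width: 13.1
finger_force: 61.4
t: 16.6
tool_pos: [455.6, -253.1, 56.2]
tcp_rot: [-179.9, 0.0, -174.4]
wrist_force: [-5.4, 5.5, 36.8]
gripper_width: 12.9
finger_force: 66.0
```

Contact is at TCP z 56.2, which matches a flush plate (22 + ~34). I relieve the press force, then release.

```bash
python3 -m handwheel '[[[0,0,0.02,0,0,0],[0,0,0.018,0,0,0],[0,0,0,0,0,0],[0,0,0,0,0,0]]]'; python3 -m handwheel '[[[0,0,0,0,0,0],[0,0,0,0,0,0],[0,0,0,0,0,0],[0,0,0,0,0,0],[0,0,0,0,0,0],[0,0,0,0,0,0]]]' 0.2;  python3 -m handwheel '[[[0,0,0.2,0,0,0],[0,0,0.4,0,0,0],[0,0,0.7,0,0,0],[0,0,0.7,0,0,0],[0,0,0.7,0,0,0],[0,0,0.4,0,0,0],[-0.3,0,0.4,0,0,0],[-0.6,0,0.4,0,0,0],[-0.8,0,0.4,0,0,0],[-0.3,0,0.3,0,0,0]]]' 
python3 - <<'E'
from h import *
S=cam("scene");T=cam("top")
for n,c in(("S",S),("T",T)):
    P=c["P"].reshape(-1,3); C=np.array([456,-252.6]);a=np.radians(5.6)
    q=(P[:,:2]-C)@np.array([[np.cos(a),-np.sin(a)],[np.sin(a),np.cos(a)]])
    for nm,k in(("plate +y",(abs(q[:,0])<50)&(q[:,1]>25)&(q[:,1]<65)),("plate -y",(abs(q[:,0])<50)&(q[:,1]<-25)&(q[:,1]>-65)),("plate +x",(q[:,0]>35)&(q[:,0]<50)&(abs(q[:,1])<60)),("slab -x",(q[:,0]<-82)&(q[:,0]>-92)&(abs(q[:,1])<60))): print(n,nm,k.sum(),np.median(P[k,2]).round(1) if k.any() else None)
a=cv2.resize(T["color"][175:295,380:476],(400,500),interpolation=cv2.INTER_CUBIC)
b=cv2.resize(S["color"][245:380,164:272],(400,500),interpolation=cv2.INTER_CUBIC)
save(np.clip(np.hstack([a,b])*1.3,0,255).astype(np.uint8),"c6.png")
E
```

```text
t: 17.1
tool_pos: [455.6, -253.1, 56.2]
tcp_rot: [-179.9, -0.1, -174.4]
wrist_force: [-1.1, 1.8, 13.1]
gripper_width: 13.1
finger_force: 62.4
t: 17.85
tool_pos: [455.5, -253.1, 55.4]
tcp_rot: [-180.0, -0.1, -174.4]
wrist_force: [0.5, -0.1, -0.3]
gripper_width: 51.4
finger_force: 0.0
t: 19.1
tool_pos: [352.9, -252.9, 286.6]
tcp_rot: [-180.0, -0.1, -174.5]
wrist_force: [0.5, 0.2, 0.4]
gripper_width: 51.0
finger_force: 0.0
S plate +y 449 32.4
S plate -y 435 31.2
S plate +x 173 31.2
S slab -x 1125 491.0
T plate +y 365 33.5
T plate -y 340 32.9
T plate +x 158 33.3
T slab -x 327 629.1
```

View pics/c6.png

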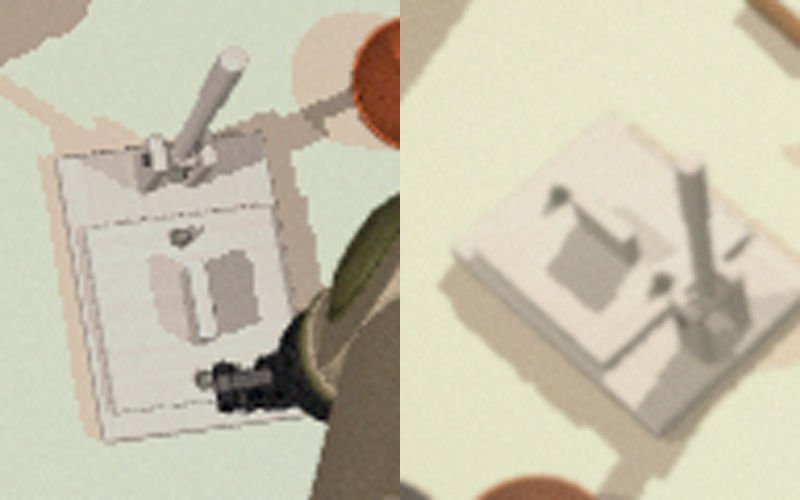

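The top view (left) shows the plate seated square, with the pins standing through both holes at crop (183,237) and (203,378). Its top face reads 31–33 mm (32 expected), so it is flush. Next I go over and behind the lever with the fingers shut, to push it down.

```bash
python3 -m handwheel '[[[0,0,0.6,0,0,0],[0,0,0.65,0,0,0],[0.5,0.03,0,0,0,0],[0.8,0.05,0,0,0,0],[0.8,0.05,0,0,0,0],[0.8,0.05,0,0,0,0],[0.8,0.05,0,0,0,0],[0.8,0.05,0,0,0,0],[0.6,0.05,0,0,0,0],[0.34,0.01,0,0,0,0],[0,0,0,0,0,0],[0,0,0,0,0,0]]]' -1
python3 togo.py 624.8 -236.1 240 -174.4 0
python3 - <<'E'
import numpy as np
p=None
for d in [94]+list(range(90,-1,-10))+[-2]:
    t=np.radians(d); s=136-150*np.cos(t)-0+10*np.sin(t)-10; s=126-150*np.cos(t)+10*np.sin(t); z=94+150*np.sin(t)+10*np.cos(t)
    w=np.array([455.6+.995*s,-252.7+.0976*s,z]); print(d,w.round(1),None if p is None else ((w-p)/50).round(3)); p=w
E
```

```text
t: 20.7
tool_pos: [626.5, -236.4, 347.5]
tcp_rot: [-180.0, -0.2, -174.5]
wrist_force: [-0.1, -1.1, 0.8]
gripper_width: -0.0
finger_force: 0.0
t 20.7 pos [ 626.5 -236.4  347.5] rot [-180.    -0.2 -174.5] q [  7.  26.  13.  93.  -6.  62. 117.] F [-0.1 -1.1  0.8] M [ 0.05 -0.03 -0.06] w -0.0 ff 0.0
 d mm [  -1.7    0.3 -107.5] shares [-0.034  0.007 -2.15 ]  rot [ 0.  -0.2  0.1] shares [ 0.0001 -0.0005  0.0002]
94 [ 601.3 -238.4  242.9] None
90 [ 590.9 -239.4  244. ] [-0.208 -0.02   0.021]
80 [ 564.9 -242.   243.5] [-0.521 -0.051 -0.011]
70 [ 539.3 -244.5  238.4] [-0.512 -0.05  -0.102]
60 [ 515.  -246.9  228.9] [-0.486 -0.048 -0.189]
50 [ 492.7 -249.1  215.3] [-0.446 -0.044 -0.271]
40 [ 473.  -251.   198.1] [-0.392 -0.038 -0.345]
30 [ 456.7 -252.6  177.7] [-0.327 -0.032 -0.408]
20 [ 444.1 -253.8  154.7] [-0.251 -0.025 -0.459]
10 [ 435.7 -254.7  129.9] [-0.168 -0.016 -0.496]
0 [ 431.7 -255.   104. ] [-0.08  -0.008 -0.518]
-2 [ 431.5 -255.1   98.8] [-0.005 -0.001 -0.105]
```

Down behind the lever to z 240, then in to contact.

```bash
python3 -m handwheel '[[[0,0,-0.5,0,0,0],[0,0,-0.6,0,0,0],[0,0,-0.6,0,0,0],[0,0,-0.45,0,0,0],[0,0,0,0,0,0],[-0.2,-0.02,0,0,0,0],[-0.2,-0.02,0,0,0,0],[-0.13,-0.01,0,0,0,0],[-0.1,-0.01,0,0,0,0],[-0.1,-0.01,0,0,0,0],[0,0,0,0,0,0]]]'
python3 -m handwheel '[[[-0.26,-0.026,0.03,0,0,0],[-0.26,-0.026,0.02,0,0,0],[-0.26,-0.025,-0.04,0,0,0],[-0.25,-0.025,-0.06,0,0,0],[0,0,0,0,0,0]]]'
python3 togo.py 539.3 -244.5 238.4 -174.4 0
```

```text
t: 22.08
tool_pos: [590.5, -239.7, 240.4]
tcp_rot: [-180.0, -0.1, -174.4]
wrist_force: [0.3, 0.3, 0.4]
gripper_width: 0.2
finger_force: 0.0
t: 22.7
tool_pos: [537.8, -245.0, 237.7]
tcp_rot: [-180.0, -0.2, -174.5]
wrist_force: [0.6, -0.8, 0.6]
gripper_width: -0.3
finger_force: 0.0
t 22.7 pos [ 537.8 -245.   237.7] rot [-180.    -0.2 -174.5] q [ 11.  26.  11. 111.  -7.  44. 122.] F [ 0.6 -0.8  0.6] M [0.03 0.03 0.05] w -0.3 ff 0.0
 d mm [1.5 0.5 0.7] shares [0.03  0.011 0.013]  rot [ 0.  -0.2  0.1] shares [ 0.0001 -0.0005  0.0003]
```

No force was felt, so I check where the lever is.

```bash
python3 - <<'E'
from h import *
S=cam("scene");T=cam("top")
a=cv2.resize(T["color"][150:290,370:482],(400,500),interpolation=cv2.INTER_CUBIC)
b=cv2.resize(S["color"][245:380,164:272],(400,500),interpolation=cv2.INTER_CUBIC)
save(np.clip(np.hstack([a,b])*1.3,0,255).astype(np.uint8),"c7.png")
E
```

```text
(no output)
```

View pics/c7.png

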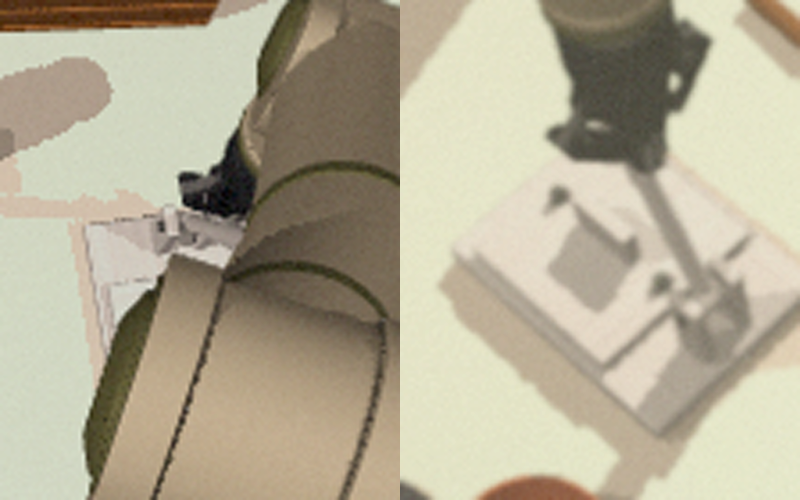

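The scene view shows the lever tilted with the fingers against it at crop (645,165), so it is following and the hinge friction is small. I continue along the arc.

```bash
python3 -m handwheel '[[[-0.25,-0.024,-0.09,0,0,0],[-0.24,-0.024,-0.1,0,0,0],[-0.22,-0.022,-0.13,0,0,0],[-0.22,-0.022,-0.14,0,0,0],[-0.2,-0.019,-0.17,0,0,0],[-0.19,-0.019,-0.18,0,0,0],[-0.165,-0.016,-0.2,0,0,0],[-0.16,-0.016,-0.21,0,0,0],[-0.13,-0.013,-0.225,0,0,0],[-0.12,-0.012,-0.235,0,0,0],[0,0,0,0,0,0]]]'
python3 togo.py 444.1 -253.8 154.7 -174.4 0
python3 -m handwheel '[[[-0.09,-0.008,-0.245,0,0,0],[-0.08,-0.008,-0.25,0,0,0],[-0.04,-0.004,-0.25,0,0,0],[-0.03,-0.004,-0.16,0,0,0],[0,0,0,0,0,0]]]'
python3 togo.py 431.7 -255 104 -174.4 0
```

```text
t: 24.18
tool_pos: [443.8, -253.8, 152.8]
tcp_rot: [180.0, -0.2, -174.4]
wrist_force: [0.5, -0.1, 0.5]
gripper_width: -0.0
finger_force: 0.0
t 24.18 pos [ 443.8 -253.8  152.8] rot [ 180.    -0.2 -174.4] q [ 17.  28.   9. 125.  -9.  28. 128.] F [ 0.5 -0.1  0.5] M [-0.01 -0.01  0.01] w -0.0 ff 0.0
 d mm [0.3 0.  1.9] shares [0.007 0.001 0.038]  rot [-0.  -0.2  0. ] shares [-0.     -0.0006  0.0001]
t: 24.8
tool_pos: [432.1, -255.0, 107.8]
tcp_rot: [180.0, -0.2, -174.4]
wrist_force: [0.7, -0.0, 0.1]
gripper_width: 0.6
finger_force: 0.0
t 24.8 pos [ 432.1 -255.   107.8] rot [ 180.    -0.2 -174.4] q [ 19.  32.   7. 128. -10.  21. 130.] F [ 0.7 -0.   0.1] M [ 0.01  0.02 -0.03] w 0.6 ff 0.0
 d mm [-0.4  0.  -3.8] shares [-0.009  0.001 -0.076]  rot [ 0.  -0.2  0. ] shares [ 0.     -0.0006  0.0001]
```

```bash
python3 -m handwheel '[[[0,0,-0.03,0,0,0],[0,0,-0.03,0,0,0],[0,0,-0.03,0,0,0],[0,0,0,0,0,0]]]'; python3 -m handwheel '[[[0,0,-0.02,0,0,0],[0,0,-0.02,0,0,0],[0,0,0,0,0,0]]]'
```

```text
t: 25.3
tool_pos: [432.7, -255.3, 104.8]
tcp_rot: [-180.0, -0.1, -174.4]
wrist_force: [-2.7, 0.6, 10.1]
gripper_width: -0.7
finger_force: 5.1
t: 25.68
tool_pos: [432.7, -255.3, 104.3]
tcp_rot: [-179.9, -0.0, -174.4]
wrist_force: [-5.9, 2.9, 35.6]
gripper_width: 0.2
finger_force: 17.8
```

The force rises at z 104.3, where 104 was expected: this is the stop. I retract and check.

```bash
python3 -m handwheel '[[[0,0,0.2,0,0,0],[0,0,0.4,0,0,0],[0,0,0.7,0,0,0],[0,0,0.8,0,0,0],[0,0,0.8,0,0,0],[-0.3,0.5,0.6,0,0,0],[-0.3,0.9,0.3,0,0,0],[-0.3,0.9,0,0,0,0],[0,0.9,0,0,0,0],[0,0.9,0,0,0,0],[0,0,0,0,0,0],[0,0,0,0,0,0]]]'
python3 - <<'E'
from h import *
S=cam("scene");T=cam("top")
a=np.radians(5.6)
for n,c in(("S",S),("T",T)):
    P=c["P"].reshape(-1,3); q=(P[:,:2]-[455.6,-252.7])@np.array([[np.cos(a),-np.sin(a)],[np.sin(a),np.cos(a)]])
    for s in(-70,-45,-20,20,60,80):
        k=(abs(q[:,0]-s)<10)&(abs(q[:,1])<20)&(P[:,2]<150); print(n,s,np.percentile(P[k,2],90).round(1) if k.any() else None,end="; ")
    k=(abs(q[:,0])<60)&(abs(q[:,1])>35)&(abs(q[:,1])<65)&(P[:,2]<60);print("plate",np.median(P[k,2]).round(1))
save(np.hstack([cv2.resize(T["color"][100:300,200:500],(400,267)),cv2.resize(S["color"][130:430,130:480],(400,267))]),"c8.png")
E
```

```text
t: 27.18
tool_pos: [387.7, -50.5, 292.3]
tcp_rot: [-179.9, -0.1, -174.4]
wrist_force: [-0.3, -1.0, 0.5]
gripper_width: 0.1
finger_force: 0.0
S -70 88.1; S -45 87.7; S -20 88.1; S 20 85.3; S 60 85.1; S 80 85.7; plate 31.4
T -70 89.0; T -45 90.6; T -20 90.7; T 20 86.5; T 60 87.2; T 80 87.3; plate 33.3
```

View pics/c8.png

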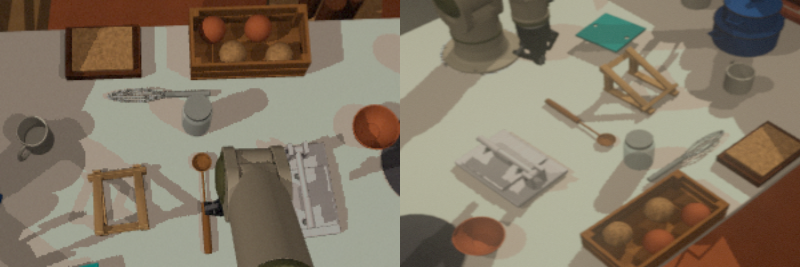

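Both views show the lever lying level over the seated plate, at crop (515,155) in scene. Its bar top is at z≈85 and its grip top at ≈87–88, as expected, and the stand is empty. The bystanders are where they were.

```bash
python3 -c "
from rig import arm; print(arm.job_done())"
```

```text
the job is handed in; nothing more can be done
None
```

The plate lies flush over both press pins, the lever is down at its stop, and nothing else on the table was moved; I handed the job in after about 27 s.

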